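# Switch on and raise the vanity's telescoping light

## Robot

A 7-joint arm with a two-finger parallel gripper is mounted at the origin on the work surface. World frame = base frame: x ahead of the robot, y to its left, z up, the work surface at z = 0. Lengths are in mm, angles in rad, forces in N, time in s.
With the tool pointing down it reaches from about 400 to 850 mm from the base axis. Payload 4.5 kg.
Tool frame: the origin (TCP) lies at the very end of the fingers, on their centre line; the grasp point (between the pads) lies 19 mm behind it (env.tcp_to_grasp is the distance from the TCP to the grasp point, in mm); z points along the fingers, x is the direction in which the jaws open and shut, and the axes are right-handed (so a half turn about z gives the same grasp; the last joint's range is limited). The gripper opens to 85 mm and grips with 20 to 120 N. Pads are 22 mm wide; open, the fingers measure 114 mm over their backs; the gripper's body (76 mm by 85 mm) begins 54 mm behind the grasp point. The pads swing forward as they close: fully open they stand 13 mm farther back than shut.
Start: joints at [1.234, 0.689, -0.195, 1.565, 0.157, 0.902, -0.215], TCP at [226.506, -582.537, 231.317] pointing down, gripper open.
Joint ranges: [-3.01, 3.01], [-0.46, 2.08], [-1.47, 1.51], [0.13, 2.56], [-1, 4.14], [0.04, 2.09], [-2.66, 2.66]. Speed limits (rad/s): [2.57, 2.57, 3.14, 3.14, 3.14, 3.14, 3.14].

## Interface

Orientations are given as a unit quaternion [x, y, z, w].
In Python, from workcell import env gives the robot as it stands.
- The arm moves only by the tool carry_out, never from a script. Its arguments are lists of equal length, an entry for each row: "dp": the shift along the tool's x, y, z in m, a list of three; "rot": the turn, a rotation vector about the tool's x, y, z in degrees, a list of three; "gripper": the finger opening in m, from 0 to 0.0854. A call has exactly 5 rows; each row is the pose to reach, as a shift and turn from the pose commanded when the call began, along the tool's axes at that moment; what a row does not reach only later rows make up. A row lasts 1/10 s, in which the tool goes at most 50 mm and 8.59 degrees, less where a joint would pass 70% of its speed; a pose out of reach is approached as far as the arm can. A call with a gripper value outside its range is refused whole. The fingers move at their own pace and stop on an object; "newtons" is the grip in N (left out, the last holds). Time passes only in rows, so rows that repeat a pose let the fingers close, or fill a call up. It gives the time, the measured TCP pose, the force and the opening at its end, in the units of the state.
- env.get_state(): the state, without advancing time (a new reading comes with each control period).
- env.capture(name): name is "side" or "top" or "wrist"; returns (picture, depth): 384x512x3 uint8, red, green, blue; 384x512 float32, mm along the optical axis (not along the pixel's ray), 0 where there is no reading.
- env.camera_params(name): a dict with "K" (3x3 intrinsics, pixels), "T" (4x4, takes a point from camera to world coordinates). Camera axes: x right, y down, z forward; pixel columns grow to the right and rows downward; lengths in mm; the calibration is good to about 2 mm. The wrist camera is an equidistant fisheye: a pixel r from the principal point sees the ray r / f radians off the axis. A picture is of the moment at which its call begins: read the wrist's pose just before it. camera_params takes no time and is no camera call; for the wrist camera it gives the pose at the moment of the call.
- env.finish_job(): hands the job in, once; it reports no verdict.
Trained networks look in the newest picture that a camera, given by its name, has taken for a name from the list of things; names that differ only in an ending like _2 or _b are one class to them, and where a whole thing is asked for, a point or a joint stands for the part that bears it (a point fixed in the world has none). Each returns a list of dicts, best first, with "p" (0 to 1); they miss things now and then, are a little off and sometimes report something else, mostly with a low value. They report only what shows in the picture. A call takes as long as a camera call.
- env.search_frame(camera, name): "pixel" ([column, row] in pixels, amid what is visible of it).
- env.silhouettes(camera, name): "region" (384x512 bool, what is visible of it) and "pixel" ([column, row] in pixels, amid what is visible of it).
- env.place_of(camera, name): "pixel" ([column, row] in pixels: a listed point, or the origin of a listed thing).
The state is a dict: "time_s": time; "joints": joint angles; "joint_velocities": joint speeds; "tau": joint torques, N m; "eef_pos": TCP position; "tool_rot": TCP orientation; "ft_force": force on the tool from outside, world axes, zero at the start; "torque": the same for the moment, N m; "finger_gap": finger opening in mm.
Only numpy, scipy, OpenCV 4.12 (cv2) and the standard library are available. Lean on these libraries where they do the work, as an engineer would, in place of code of your own. Each camera call takes 0.05 s, during which the arm holds its last target.

## Task

Get the vanity light ready for doing nails: flip the toggle on the stone base over to its far side, then squeeze the white release button on the light bar's pink handle while the light is still fully down, and pull the light straight up past its first stop to the second. Finish while still holding the handle there: it springs back down if let go. Keep the stone base standing flat where it is, and leave the polish bottles, cuticle pusher and balm jar alone.

Things in the scene. Friction and masses are not known exactly. Their poses are not given: they have to be found in the camera images.
- lamp: Loose 3 kg vanity light. Marble base 140 (x) x 260 (y) x 30 mm; origin under its centre, z up, own -x side roughly faces the robot. In its axes: toggle pivot at (-20, -90, 37) mm; vertical telescope axis at x 20, y 45; mirror leaf 130 wide, 8 thick, 122 mm high at y 45, leaning from x -35 (foot) to x -22 (top). All one piece. A pull over about 18 N lifts or tips it.
- light_switch (a joint): Toggle of the light, rad: 0 leans towards the base's -x side (off), 1.0 leans to the +x side (on). Stays where it is left; starts near 0 (0 to 0.2); about 1.5 N at the tip moves it.
- switch_tip (a point): Centre of the white ball (18 mm diameter) at the end of the toggle's steel stick, 45 mm from its pivot; the ball's centre is about 77 mm above the table at either end of the swing (82 mm upright). It swings along the base's x axis from 22 mm on the -x side of the pivot to 22 mm on the +x side.
- light_head: Moving head of the telescope, axes as the lamp's; origin on the telescope axis, 121 mm above the table when down. Pale light bar 30 (x) x 130 (y) mm, 3 to 23 mm above the origin; on its middle a rose handle block 22 (x) x 24 (y) mm, 23 to 78 mm above the origin. Free for a gripper from above that closes along the lamp's y axis.
- grip (a point): Middle of the handle block on the telescope axis, level with the button's middle; 54 mm above the head's origin, 175 mm above the table when down and 275 mm when fully extended (second stop).
- button_face (a point): Middle of the outer face of the white release button, 16 (x) x 32 (z) mm, on the handle's +y side (lamp axes). It stands 9 mm out of the handle (21 mm from the telescope axis) and goes in 6 mm; so handle and button are 33 mm across along y released and 27 mm pressed fully.
- release_button (a joint): Push of the release button, m: 0 out, 0.006 fully in (moves to the lamp's -y). Spring, 2 N at the start to 6 N fully in. Until it is in by more than about 4 mm a steel tongue locks the telescope down; squeezing handle and button together between the two fingers presses it.
- upper_stage (a joint): Extension of the upper tube, m: 0 down, 0.050 out (first stop). It extends first, at about 2.5 to 4 N of pull; a spring draws it back.
- lower_stage (a joint): Extension of the lower tube, m: 0 down, 0.050 out (second stop). It extends after the upper one, at about 7 to 8.5 N of pull; a spring draws it back. At the second stop the head has risen by 100 mm in all.
- tray: Fixed pull-out tray 160 (x) x 200 (y) x 22 mm with a 60 mm high, 140 x 230 mm rose cabinet at its +x end. Origin under the centre of the tray. Not to be handled.
- polish_red: Red nail polish bottle, 30 mm across, 70 mm high, standing in the tray; origin under its centre. Leave alone.
- polish_teal: Teal nail polish bottle, same size, standing in the tray; origin under its centre. Leave alone.
- cuticle_pusher: Steel cuticle pusher, 123 mm long, 6 mm thick, lying in the tray along its own y; origin under its middle. Leave alone.
- balm_jar: Amber balm jar with brass lid, 50 mm across, 34 mm high, on the table to the +y side of the lamp; origin under its centre. Leave alone.

How it is judged (in metres and radians):
On the way, in this order (a step that is already met when the one before it is completed fails the run):
1. the toggle is flipped over to its on side (value of joint light_switch above 0.85 rad), for 0.1 s.
2. the release button is squeezed in while the light is still fully down (value of joint release_button above 0.004 m and value of joint each of upper_stage, lower_stage below 0.01 m), for 0.1 s.
3. the light is pulled up to the second stop (value of joint each of upper_stage, lower_stage above 0.044 m), for 0.2 s.
At the end, for the whole second after the job is handed in: Toggle above 0.85 rad; both telescope stages above 44 mm and at rest, fingers gripping the head (over 2 N); base on the table (raised under 5 mm, tilted under 0.06 rad) within 40 mm of its start; bottles, pusher and jar within 20 mm of theirs (all of step 3 and value of joint light_switch above 0.85 rad and velocity of joint upper_stage between -0.02 and 0.02 m/s and velocity of joint lower_stage between -0.02 and 0.02 m/s and contact force between the fingers and light_head above 2 N and height (world z) of lamp below 0.005 m and angle between lamp's own z axis and vertical below 0.06 rad and distance of lamp from where it was at the start of the episode below 0.04 m and distance of each of polish_red, polish_teal, cuticle_pusher, balm_jar from where it was at the start of the episode below 0.02 m); the arm keeps its last pose, push and grip.
It fails at once if the stone base is lifted or tipped (height (world z) of lamp above 0.015 m or angle between lamp's own z axis and vertical above 0.15 rad).
It fails at once if the polish red is disturbed (distance of polish_red from where it was at the start of the episode above 0.03 m).
It fails at once if the polish teal is disturbed (distance of polish_teal from where it was at the start of the episode above 0.03 m).
It fails at once if the cuticle pusher is disturbed (distance of cuticle_pusher from where it was at the start of the episode above 0.03 m).
It fails at once if the balm jar is disturbed (distance of balm_jar from where it was at the start of the episode above 0.03 m).
It also fails if it takes over 48 s, if anything falls off the work surface, if the arm or the gripper's body presses on something with over 40 N, if the wrist force passes 120 N, or if a joint passes its speed limit or range.

## Working session

There is one attempt and no reset: what is moved stays moved. The work goes in short steps, Python scripts to look and compute and a tool call to move; the robot and the scene stay as the last step left them, time stands still between calls to the robot, and variables do not carry over. Pictures are saved under pics/ and viewed, and the job is handed in when it is done.

Besides the shell and the picture viewer there is one more tool, called after ">>>" as a command line: name --argument value ..., lists and objects as JSON in quotes. carry_out: Moves the arm, as the interface text tells. Its arguments: {"type":"object","properties":{"dp":{"type":"array","items":{"type":"array","items":{"type":"number"}}},"rot":{"type":"array","items":{"type":"array","items":{"type":"number"}}},"gripper":{"type":"array","items":{"type":"number"}},"newtons":{"type":"number"}},"required":["dp","rot","gripper"]}

```bash
ls; mkdir -p pics
cat > h.py <<'E'
import numpy as np, cv2
from scipy.spatial.transform import Rotation as R
from workcell import env
def save(n,img): cv2.imwrite('pics/'+n+'.png',cv2.cvtColor(img,cv2.COLOR_RGB2BGR))
def pt(cam,px,depth,P):
    K,T=P['K'],P['T']
    u,v=px; x=(u-K[0,2])/K[0,0]; y=(v-K[1,2])/K[1,1]
    return (T@np.array([x*depth,y*depth,depth,1]))[:3]
def ray(px,P):
    K,T=P['K'],P['T']; u,v=px
    d=T[:3,:3]@np.array([(u-K[0,2])/K[0,0],(v-K[1,2])/K[1,1],1]); return T[:3,3],d/np.linalg.norm(d)
def atz(px,P,z):
    o,d=ray(px,P); return o+d*(z-o[2])/d[2]
def tri(rs):
    A=np.zeros((3,3));b=np.zeros(3)
    for o,d in rs:
        M=np.eye(3)-np.outer(d,d);A+=M;b+=M@o
    x=np.linalg.solve(A,b); return x,[np.linalg.norm((np.eye(3)-np.outer(d,d))@(x-o)) for o,d in rs]
E
python3 - <<'E'
from h import *
np.set_printoptions(precision=2,suppress=True)
s=env.get_state();print(s)
for c in('side','top'):
    P=env.camera_params(c);P={k:np.array(v) for k,v in P.items() if k in 'KT'}
    im,d=env.capture(c);save(c+'0',im);np.savez(c+'0.npz',im=im,d=d,**P);print(c,P['K'].tolist(),P['T'])
    for n in('switch_tip','grip','button_face','lamp','light_head','balm_jar'):
        r=env.place_of(c,n);print(n,[(np.round(q['pixel'],1),round(q['p'],2)) for q in r[:2]])
E
```

```text
pics
{'time_s': 0.0, 'joints': array([ 1.23,  0.69, -0.19,  1.57,  0.16,  0.9 , -0.22]), 'joint_velocities': array([ 0., -0.,  0.,  0.,  0.,  0.,  0.]), 'tau': array([ -0.  , -53.96,  -1.27, -15.85,   0.01,   0.01,   0.  ]), 'eef_pos': array([ 226.19, -581.91,  230.47]), 'tool_rot': array([ 0.83, -0.56, -0.  , -0.  ]), 'ft_force': array([0.78, 0.21, 0.19]), 'torque': array([-0.  ,  0.01, -0.04]), 'finger_gap': 85.20055406028585}
side [[397.6891960466093, 0.0, 258.8068172799637], [0.0, 397.6891960466093, 192.92210149435195], [0.0, 0.0, 1.0]] [[   0.93   -0.23    0.27  236.9 ]
 [  -0.35   -0.63    0.69 -824.69]
 [   0.01   -0.74   -0.67  894.95]
 [   0.      0.      0.      1.  ]]
switch_tip [(array([242.9, 186.2]), 0.36)]
grip [(array([240.4, 132.4]), 0.79), (array([242.7, 187.3]), 0.5)]
button_face []
lamp [(array([241.5, 184.5]), 0.75)]
light_head [(array([240. , 147.3]), 0.87)]
balm_jar [(array([221.4, 155.4]), 0.4)]
top [[387.03718164658284, 0.0, 255.1176571266696], [0.0, 387.03718164658284, 192.18868961140166], [0.0, 0.0, 1.0]] [[   0.02   -0.99    0.13  408.2 ]
 [  -1.     -0.02    0.02  -29.01]
 [  -0.01   -0.13   -0.99 1228.94]
 [   0.      0.      0.      1.  ]]
switch_tip [(array([171.9, 182. ]), 0.71), (array([225.3, 200.5]), 0.39)]
grip [(array([340.2, 184.2]), 0.7), (array([172.5, 178.5]), 0.68)]
button_face []
lamp [(array([201.6, 195.8]), 0.58)]
light_head [(array([180.6, 183.2]), 0.91)]
balm_jar [(array([142.1, 195.2]), 0.72)]
```

View pics/side0.png

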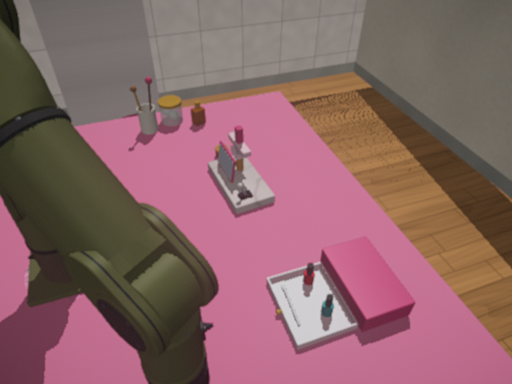

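View pics/top0.png

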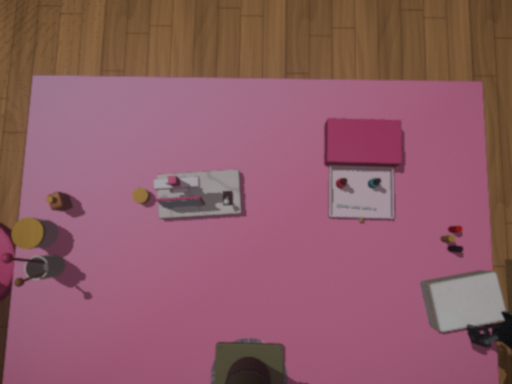

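Run:
```python
from h import *
for c,(x0,y0,x1,y1) in dict(side=(190,110,300,220),top=(120,155,260,235)).items():
    z=np.load(c+'0.npz');im=z['im'][y0:y1,x0:x1]
    s=min(800/(x1-x0),600/(y1-y0));save(c+'0z',cv2.resize(im,None,fx=s,fy=s,interpolation=cv2.INTER_CUBIC));print(s)
```

```text
5.454545454545454
5.714285714285714
```

View pics/side0z.png

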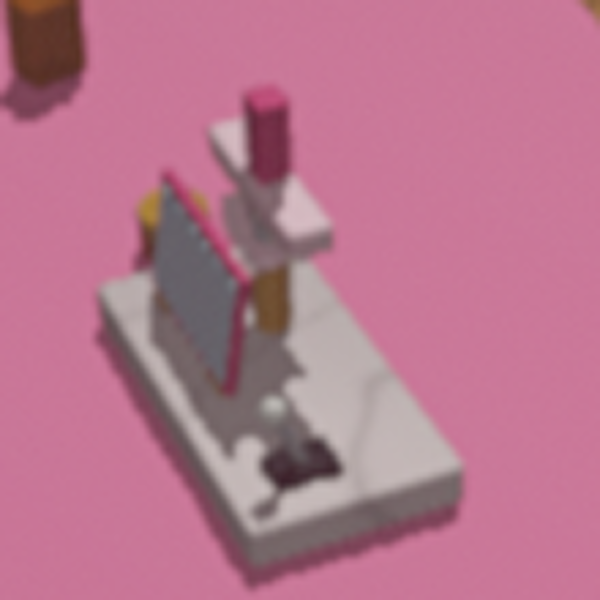

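View pics/top0z.png

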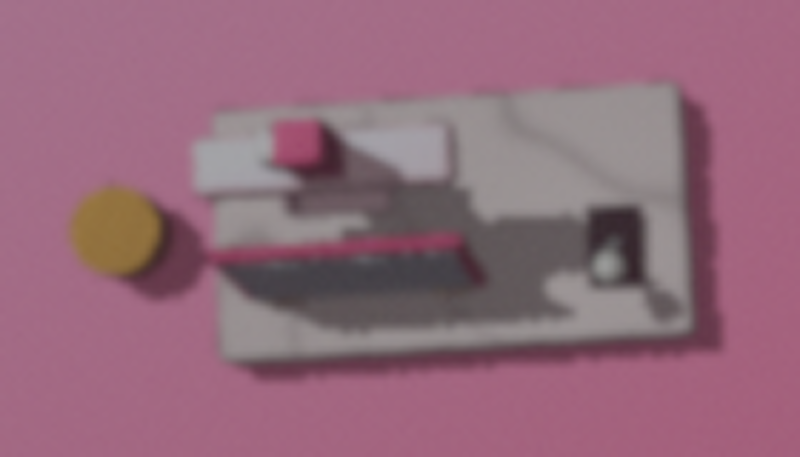

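Run:
```python
from h import *
from scipy.optimize import least_squares
np.set_printoptions(precision=1,suppress=True)
zt=np.load('top0.npz');zs=np.load('side0.npz')
T={'K':zt['K'],'T':zt['T']};S={'K':zs['K'],'T':zs['T']}
ft=lambda u,v:(120+(u+.5)/5.714-.5,155+(v+.5)/5.714-.5); fs=lambda u,v:(190+(u+.5)/5.4545-.5,110+(v+.5)/5.4545-.5)
print('ball',tri([ray(ft(608,262),T),ray(fs(273,407),S)]))
print('handletop',tri([ray(ft(300,142),T),ray(fs(267,97),S)]))
def proj(X,P):
    c=np.linalg.inv(P['T'])@np.append(X,1);p=P['K']@c[:3];return p[:2]/p[2]
hx,hy=70,130
ob=[(T,ft(216,110),(hx,hy,30)),(T,ft(680,85),(hx,-hy,30)),(T,ft(692,330),(-hx,-hy,30)),(T,ft(222,360),(-hx,hy,30)),
(S,fs(250,540),(-hx,-hy,30)),(S,fs(462,470),(hx,-hy,30)),(S,fs(100,290),(-hx,hy,30)),
(T,ft(300,142),(20,45,199)),(S,fs(267,97),(20,45,199))]
def f(p):
    c,s=np.cos(p[2]),np.sin(p[2]);o=[]
    for P,px,X in ob:
        W=np.array([p[0]+c*X[0]-s*X[1],p[1]+s*X[0]+c*X[1],X[2]]);o+=list(proj(W,P)-px)
    return np.array(o)
r=least_squares(f,[400,100,0.05],loss='soft_l1');print(r.x[:2],np.round(r.x[2],4));print(f(r.x).reshape(-1,2))
p=r.x;c,s=np.cos(p[2]),np.sin(p[2])
for n,X in dict(pivot=(-20,-90,37),tip0=(-42,-90,77),grip=(20,45,175)).items():print(n,p[0]+c*X[0]-s*X[1],p[1]+s*X[0]+c*X[1],X[2])
```

```text
ball (array([526.1,  76.7,  83.9]), [np.float64(1.1655666129709161), np.float64(1.1655666129707658)])
handletop (array([569.6, 212.9, 200.8]), [np.float64(0.39046949733749675), np.float64(0.390469497337512)])
[553.8 167.1] 31.4927
[[-0.5 -0.2]
 [ 0.6 -0.6]
 [ 0.8  0.9]
 [-0.5  0.3]
 [-0.2 -0.3]
 [ 0.9  0.1]
 [-0.9 -0.7]
 [-0.  -0.3]
 [ 0.1  0.4]]
pivot 540.7768996748121 75.85941967081608 37
tip0 518.8416428878874 74.17285224207909 77
grip 570.3097937019708 213.5286180064663 175
```

```bash
cat >> h.py <<'E'
YAW=31.4927-10*np.pi; LC=np.array([553.8,167.1])
def L(x,y,z):
    c,s=np.cos(YAW),np.sin(YAW);return np.array([LC[0]+c*x-s*y,LC[1]+s*x+c*y,z])
def rel(target):
    s=env.get_state();Rt=R.from_quat(s['tool_rot'])
    xg=np.array([np.sin(YAW),-np.cos(YAW),0]);zg=np.array([0,0,-1.]);yg=np.cross(zg,xg)
    Rg=R.from_matrix(np.c_[xg,yg,zg])
    print('t',round(s['time_s'],2),'tcp',s['eef_pos'].round(1),'F',s['ft_force'].round(2),'gap',round(s['finger_gap'],1))
    print('dp',(Rt.inv().apply(target-s['eef_pos'])/1000).round(4),'rot',(Rt.inv()*Rg).as_rotvec(degrees=True).round(2))
E
python3 -c "
from h import *
rel(L(-75,-90,180))"
```

```text
t 0.7 tcp [ 226.5 -582.5  231.3] F [ 0.65 -0.16 -0.13] gap 85.4
dp [-0.5157 -0.4788  0.0513] rot [-0.   -0.   16.85]
```

>>> carry_out --dp '[[-0.034, -0.032, 0], [-0.068, -0.064, 0], [-0.103, -0.096, 0], [-0.138, -0.128, 0], [-0.172, -0.16, 0]]' --rot '[[0, 0, 0], [0, 0, 0], [0, 0, 0], [0, 0, 0], [0, 0, 0]]' --gripper '[0, 0, 0, 0, 0]' --newtons 40

```text
time_s: 1.2
eef_pos: [313.8, -362.5, 231.6]
tool_rot: [0.825, -0.565, 0.0, -0.0]
ft_force: [0.6, -0.2, -0.2]
finger_gap: 12.0
```

>>> carry_out --dp '[[-0.034, -0.032, 0], [-0.068, -0.064, 0], [-0.103, -0.096, 0], [-0.138, -0.128, 0], [-0.172, -0.16, 0]]' --rot '[[0, 0, 3], [0, 0, 6], [0, 0, 9], [0, 0, 12], [0, 0, 15]]' --gripper '[0, 0, 0, 0, 0]'

```text
time_s: 1.7
eef_pos: [400.7, -144.2, 231.6]
tool_rot: [0.744, -0.668, 0.0, -0.0]
ft_force: [1.5, -0.5, -0.1]
finger_gap: 0.1
```

```bash
python3 -c "
from h import *
rel(L(-75,-90,180))"
```

```text
t 1.7 tcp [ 400.7 -144.2  231.6] F [ 1.49 -0.53 -0.12] gap 0.1
dp [-0.2055 -0.1077  0.0516] rot [-0.05 -0.02  1.72]
```

>>> carry_out --dp '[[-0.041, -0.021, 0.01], [-0.082, -0.042, 0.02], [-0.123, -0.064, 0.03], [-0.164, -0.086, 0.04], [-0.205, -0.107, 0.05]]' --rot '[[0, 0, 1], [0, 0, 1.7], [0, 0, 1.7], [0, 0, 1.7], [0, 0, 1.7]]' --gripper '[0, 0, 0, 0, 0]'

```text
time_s: 2.2
eef_pos: [485.0, 71.5, 181.1]
tool_rot: [0.735, -0.678, 0.0, -0.0]
ft_force: [1.2, -1.3, -0.3]
finger_gap: -0.1
```

>>> carry_out --dp '[[0, 0, 0], [0, 0, 0], [0, 0, 0], [0, 0, 0], [0, 0, 0]]' --rot '[[0, 0, 0], [0, 0, 0], [0, 0, 0], [0, 0, 0], [0, 0, 0]]' --gripper '[0, 0, 0, 0, 0]'

```text
time_s: 2.7
eef_pos: [484.0, 68.0, 181.6]
tool_rot: [0.734, -0.679, 0.0, 0.0]
ft_force: [-0.8, -0.3, -0.1]
finger_gap: -0.0
```

Run:
```python
from h import *
np.set_printoptions(precision=2,suppress=True)
P=env.camera_params('wrist');print(P)
im,d=env.capture('wrist');save('w1',im);np.savez('w1.npz',im=im,d=d,K=P['K'],T=P['T'])
for n in('switch_tip','grip','button_face','light_head'):
    print(n,[(np.round(q['pixel'],1),round(q['p'],2)) for q in env.place_of('wrist',n)[:2]])
rel(L(-75,-90,65))
```

```text
{'K': array([[297.32,   0.  , 256.47],
       [  0.  , 297.32, 192.17],
       [  0.  ,   0.  ,   1.  ]]), 'T': array([[  0.08,  -0.96,  -0.26, 550.67],
       [ -1.  ,  -0.07,  -0.02,  73.61],
       [  0.  ,   0.27,  -0.96, 324.19],
       [  0.  ,   0.  ,   0.  ,   1.  ]])}
switch_tip [(array([248.8, 140.9]), 0.64)]
grip [(array([27.2, 80.1]), 0.57)]
button_face []
light_head [(array([71.1, 83.3]), 0.91)]
t 2.95 tcp [484.2  69.1 181.4] F [0.22 0.62 0.19] gap 0.0
dp [-0.   -0.    0.12] rot [-0.01 -0.    0.11]
```

View pics/w1.png

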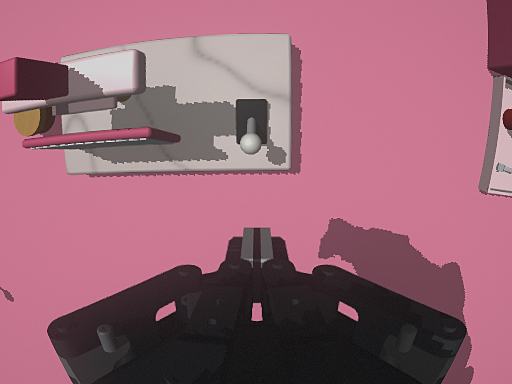

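```bash
cat >> h.py <<'E'
def fray(px,P):
    K,T=P['K'],P['T'];d=np.array([px[0]-K[0,2],px[1]-K[1,2]]);r=np.hypot(*d);t=r/K[0,0]
    v=np.append(d/r*np.sin(t),np.cos(t));return T[:3,3],T[:3,:3]@v
def fatz(px,P,z):
    o,d=fray(px,P);return o+d*(z-o[2])/d[2]
def toL(p):
    c,s=np.cos(YAW),np.sin(YAW);d=p[:2]-LC;return np.array([c*d[0]+s*d[1],-s*d[0]+c*d[1]])
E
python3 - <<'E'
from h import *
np.set_printoptions(precision=1,suppress=True)
z=np.load('w1.npz');P={'K':z['K'],'T':z['T']}
for n,px,h in (('ball',(250,143.5),79),('c+-',(290,35),30),('c--',(291,168),30),('c-+',(67,168),30)):
    w=fatz(px,P,h);print(n,w,toL(w))
zt=np.load('top0.npz');print('tri ball',tri([fray((250,143.5),P),ray((226.0,200.4),{'K':zt['K'],'T':zt['T']})]))
E
```

```text
ball [524.5  76.9  79. ] [-36.2 -87.7]
c+- [631.8  46.8  30. ] [  68.6 -125.9]
c-- [497.8  34.5  30. ] [ -66. -128.]
c-+ [482.  289.6  30. ] [-62.2 127.7]
tri ball (array([526.2,  76.1,  93.4]), [np.float64(0.6051946030368507), np.float64(0.6051946030368905)])
```

>>> carry_out --dp '[[-0.002, 0, 0.03], [-0.002, 0, 0.06], [-0.002, 0, 0.09], [-0.002, 0, 0.115], [-0.002, 0, 0.115]]' --rot '[[0, 0, 0], [0, 0, 0], [0, 0, 0], [0, 0, 0], [0, 0, 0]]' --gripper '[0, 0, 0, 0, 0]'

```text
time_s: 3.45
eef_pos: [482.2, 71.2, 63.9]
tool_rot: [0.735, -0.678, -0.002, 0.002]
ft_force: [-1.1, -0.2, -0.0]
finger_gap: -0.0
```

>>> carry_out --dp '[[0, -0.01, 0], [0, -0.02, 0], [0, -0.03, 0], [0, -0.035, 0], [0, -0.04, 0]]' --rot '[[0, 0, 0], [0, 0, 0], [0, 0, 0], [0, 0, 0], [0, 0, 0]]' --gripper '[0, 0, 0, 0, 0]'

```text
time_s: 3.95
eef_pos: [524.7, 74.7, 66.9]
tool_rot: [0.735, -0.679, 0.0, -0.0]
ft_force: [-1.6, 0.6, 1.2]
finger_gap: 0.2
```

>>> carry_out --dp '[[0, -0.004, 0], [0, -0.008, 0], [0, -0.011, 0], [0, -0.014, 0], [0, -0.014, 0]]' --rot '[[0, 0, 0], [0, 0, 0], [0, 0, 0], [0, 0, 0], [0, 0, 0]]' --gripper '[0, 0, 0, 0, 0]'

```text
time_s: 4.45
eef_pos: [538.2, 75.7, 66.1]
tool_rot: [0.735, -0.679, 0.0, -0.0]
ft_force: [-0.1, -0.1, -0.7]
finger_gap: -0.2
```

Run:
```python
from h import *
P=env.camera_params('wrist')
im,d=env.capture('wrist');save('w2',im);np.savez('w2.npz',im=im,d=d,K=P['K'],T=P['T'])
rel(L(-20,-90,65));print(toL(env.get_state()['eef_pos']))
```

```text
t 4.5 tcp [538.3  75.8  66.2] F [-0.36 -0.41 -0.26] gap 0.1
dp [ 0.0001 -0.0025  0.0012] rot [-0.04 -0.    0.14]
[-22.50064282 -89.87777995]
```

View pics/w2.png

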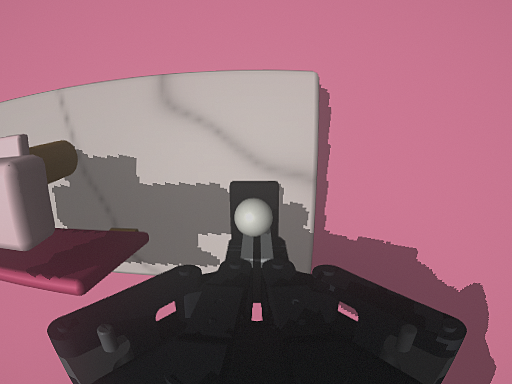

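>>> carry_out --dp '[[0, -0.002, 0], [0, -0.004, 0], [0, -0.005, 0], [0, -0.006, 0], [0, -0.006, 0]]' --rot '[[0, 0, 0], [0, 0, 0], [0, 0, 0], [0, 0, 0], [0, 0, 0]]' --gripper '[0, 0, 0, 0, 0]'

```text
time_s: 5.0
eef_pos: [543.7, 76.0, 66.2]
tool_rot: [0.735, -0.679, -0.0, 0.0]
ft_force: [-2.0, -0.9, -1.2]
finger_gap: -0.3
```

Run:
```python
from h import *
P=env.camera_params('wrist')
im,d=env.capture('wrist');save('w3',im[60:260,150:400].repeat(3,0).repeat(3,1))
np.savez('w3.npz',im=im,d=d,K=P['K'],T=P['T'])
rel(L(-20,-90,65));print(toL(env.get_state()['eef_pos']))
```

```text
t 5.05 tcp [543.7  76.1  66.2] F [-2.33 -1.21 -1.84] gap -0.2
dp [0.     0.003  0.0012] rot [ 0.01 -0.01  0.14]
[-17.01933703 -89.98696153]
```

View pics/w3.png

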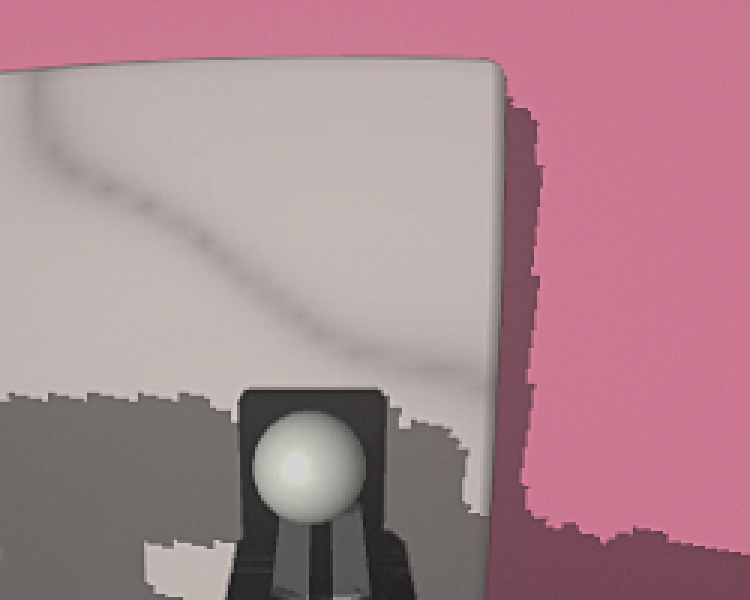

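Run:
```python
from h import *
np.set_printoptions(precision=1,suppress=True)
z=np.load('w3.npz');P={'K':z['K'],'T':z['T']}
for n,px,h in (('ball',(253.2,215.5),78),('c+-',(150+498/3,60+58/3),30),('slot+',(254,60+388/3),38)):
    w=fatz(px,P,h);print(n,w,toL(w))
```

```text
ball [563.   79.5  78. ] [  2.5 -88. ]
c+- [633.8  47.9  30. ] [  70.6 -125. ]
slot+ [565.   79.6  38. ] [  4.5 -88.1]
```

>>> carry_out --dp '[[0, -0.001, 0], [0, -0.002, 0], [0, -0.003, 0], [0, -0.003, 0], [0, -0.003, 0]]' --rot '[[0, 0, 0], [0, 0, 0], [0, 0, 0], [0, 0, 0], [0, 0, 0]]' --gripper '[0, 0, 0, 0, 0]'

```text
time_s: 5.55
eef_pos: [544.4, 76.1, 66.0]
tool_rot: [0.735, -0.678, -0.001, 0.002]
ft_force: [-6.5, -0.9, 1.2]
finger_gap: 0.3
```

Run:
```python
from h import *
P=env.camera_params('wrist')
im,d=env.capture('wrist');save('w4',im[60:260,150:400].repeat(3,0).repeat(3,1))
np.savez('w4.npz',im=im,d=d,K=P['K'],T=P['T'])
rel(L(-20,-90,65));print(toL(env.get_state()['eef_pos']))
```

```text
t 5.6 tcp [544.4  76.1  66. ] F [-7.11 -0.12  0.91] gap -0.1
dp [-0.      0.0036  0.0011] rot [ 0.27 -0.03  0.16]
[-16.35394987 -90.03264993]
```

View pics/w4.png

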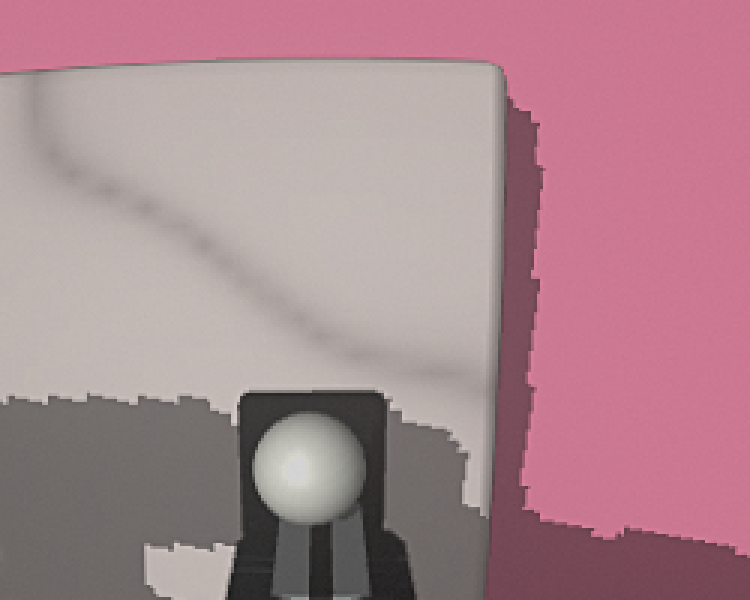

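>>> carry_out --dp '[[0, 0.01, 0], [0, 0.025, 0], [0, 0.03, -0.03], [0, 0.03, -0.07], [0, 0.03, -0.11]]' --rot '[[0, 0, 0], [0, 0, 0], [0, 0, 0], [0, 0, 0], [0, 0, 0]]' --gripper '[0, 0, 0, 0, 0]'

```text
time_s: 6.1
eef_pos: [518.2, 74.4, 178.0]
tool_rot: [0.735, -0.678, 0.001, -0.001]
ft_force: [0.4, 0.7, -0.5]
finger_gap: -0.1
```

>>> carry_out --dp '[[0, 0, -0.03], [0, 0, -0.06], [0, 0, -0.07], [0, 0, -0.07], [0, 0, -0.07]]' --rot '[[0, 0, 0], [0, 0, 0], [0, 0, 0], [0, 0, 0], [0, 0, 0]]' --gripper '[0.085, 0.085, 0.085, 0.085, 0.085]'

```text
time_s: 6.6
eef_pos: [516.8, 74.1, 245.6]
tool_rot: [0.735, -0.678, -0.0, 0.0]
ft_force: [-0.1, 0.1, -0.1]
finger_gap: 72.1
```

Run:
```python
from h import *
P=env.camera_params('wrist')
im,d=env.capture('wrist');save('w5',im);np.savez('w5.npz',im=im,d=d,K=P['K'],T=P['T'])
for n in('switch_tip','grip','button_face','light_head'):
    print(n,[(np.round(q['pixel'],1),round(q['p'],2)) for q in env.place_of('wrist',n)[:2]])
rel(L(20,46.5,250))
```

```text
switch_tip [(array([252.4, 129.3]), 0.75)]
grip [(array([ 86.5, 122.3]), 0.63)]
button_face [(array([ 67.1, 129.4]), 0.43)]
light_head [(array([113.3, 121.6]), 0.64)]
t 6.85 tcp [516.4  74.  245.2] F [-0.44 -0.43 -0.88] gap 85.3
dp [-0.1363 -0.0648 -0.005 ] rot [ 0.12 -0.02  0.15]
```

View pics/w5.png

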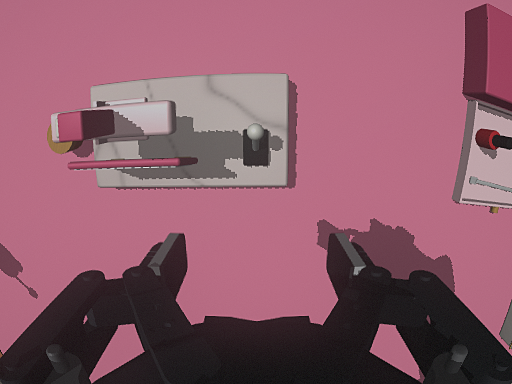

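>>> carry_out --dp '[[-0.034, -0.016, 0], [-0.068, -0.032, 0], [-0.102, -0.049, 0], [-0.136, -0.065, 0], [-0.136, -0.065, 0]]' --rot '[[0, 0, 0], [0, 0, 0], [0, 0, 0], [0, 0, 0], [0, 0, 0]]' --gripper '[0.085, 0.085, 0.085, 0.085, 0.085]'

```text
time_s: 7.35
eef_pos: [571.1, 222.4, 245.2]
tool_rot: [0.737, -0.675, -0.002, -0.002]
ft_force: [-0.5, -0.7, 0.5]
finger_gap: 85.0
```

Run:
```python
from h import *
env.capture('side')
s=env.get_state();P=env.camera_params('wrist')
im,d=env.capture('wrist');save('w6',im);np.savez('w6.npz',im=im,d=d,K=P['K'],T=P['T'])
rel(L(20,46.5,156))
z=np.load('w5.npz');P5={'K':z['K'],'T':z['T']}
w=fatz((70,126),P5,199);print(w,toL(w))
```

```text
t 7.45 tcp [570.4 215.5 245.2] F [-0.51 -0.74  0.37] gap 85.0
dp [0.0004 0.0001 0.0892] rot [ 0.09 -0.04  0.26]
[570.36222833 214.60208977 199.        ] [20.15676051 46.09187505]
```

View pics/w6.png

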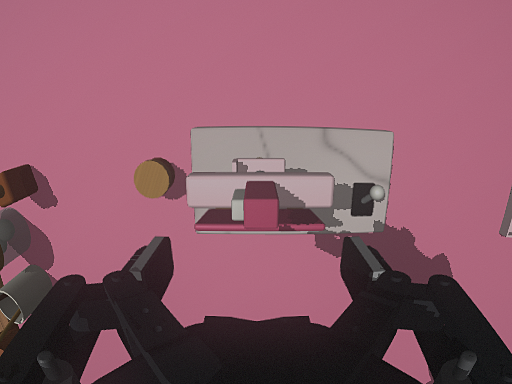

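Run:
```python
from h import *
z=np.load('w6.npz');P6={'K':z['K'],'T':z['T']};im=z['im'];save('w6z',im[150:260,160:420].repeat(3,0).repeat(3,1))
for px in((245,228),(279,228),(245,195),(279,195)):
    w=fatz(px,P6,199);print(w.round(1),toL(w).round(1))
P=dict(np.load('w5.npz'))
```

```text
[559.2 225.8 199. ] [ 9.9 58.1]
[561.2 202.6 199. ] [10.1 34.8]
[582.7 227.5 199. ] [33.5 58. ]
[584.6 205.1 199. ] [33.6 35.5]
```

View pics/w6z.png

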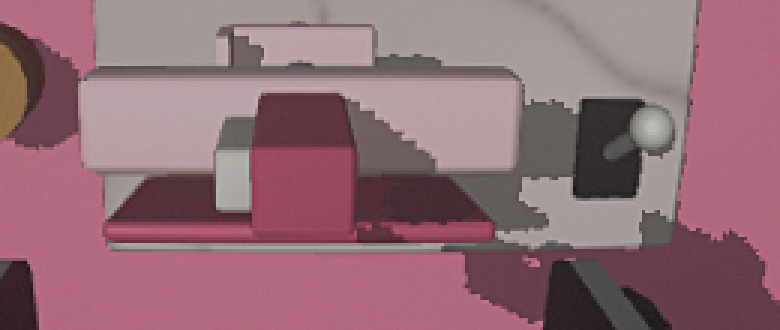

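>>> carry_out --dp '[[-0.001, 0, 0.025], [-0.001, 0, 0.05], [-0.001, 0, 0.075], [-0.001, 0, 0.088], [-0.001, 0, 0.088]]' --rot '[[0, 0, 0], [0, 0, 0], [0, 0, 0], [0, 0, 0], [0, 0, 0]]' --gripper '[0.085, 0.085, 0.085, 0.085, 0.085]'

```text
time_s: 7.95
eef_pos: [569.5, 213.8, 156.5]
tool_rot: [0.734, -0.679, -0.001, 0.002]
ft_force: [-1.2, 0.3, 1.4]
finger_gap: 85.0
```

>>> carry_out --dp '[[0, 0, 0], [0, 0, 0], [0, 0, 0], [0, 0, 0], [0, 0, 0]]' --rot '[[0, 0, 0], [0, 0, 0], [0, 0, 0], [0, 0, 0], [0, 0, 0]]' --gripper '[0.05, 0.05, 0.05, 0.05, 0.05]'

```text
time_s: 8.45
eef_pos: [571.0, 215.9, 158.8]
tool_rot: [0.735, -0.678, 0.0, -0.0]
ft_force: [0.2, -0.3, 0.0]
finger_gap: 50.1
```

Run:
```python
from h import *
rel(L(20,46.5,156))
for c in('wrist','side'):
    im,d=env.capture(c)
    if c=='side': im=cv2.resize(im[100:230,180:310],None,fx=4,fy=4,interpolation=cv2.INTER_CUBIC)
    save(c+'7',im)
```

```text
t 8.45 tcp [571.  215.9 158.8] F [ 0.23 -0.31  0.02] gap 50.1
dp [0.0009 0.0009 0.0028] rot [-0.05  0.01  0.15]
```

View pics/wrist7.png

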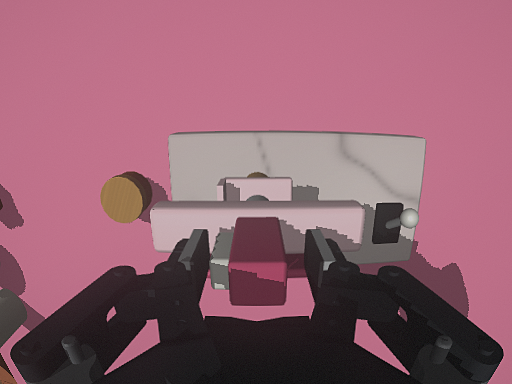

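View pics/side7.png

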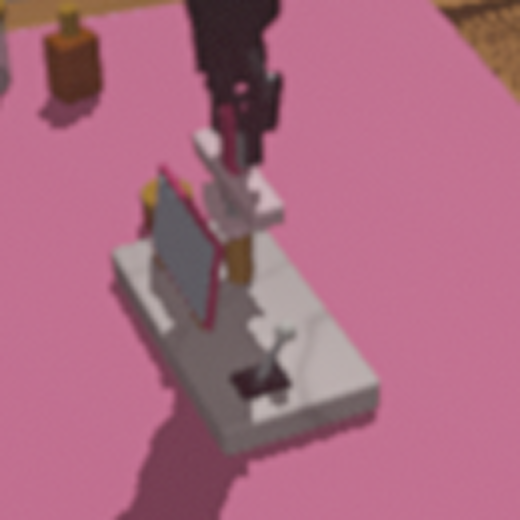

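>>> carry_out --dp '[[0, 0, 0.002], [0, 0, 0.002], [0, 0, 0.002], [0, 0, 0.002], [0, 0, 0.002]]' --rot '[[0, 0, 0], [0, 0, 0], [0, 0, 0], [0, 0, 0], [0, 0, 0]]' --gripper '[0.04, 0.035, 0.02, 0.01, 0]' --newtons 40

```text
time_s: 9.05
eef_pos: [571.1, 216.6, 157.0]
tool_rot: [0.735, -0.678, -0.0, -0.001]
ft_force: [-0.6, 1.5, 5.2]
finger_gap: 24.6
```

>>> carry_out --dp '[[0, 0, 0], [0, 0, 0], [0, 0, 0], [0, 0, 0], [0, 0, 0]]' --rot '[[0, 0, 0], [0, 0, 0], [0, 0, 0], [0, 0, 0], [0, 0, 0]]' --gripper '[0, 0, 0, 0, 0]'

```text
time_s: 9.55
eef_pos: [571.1, 216.6, 157.0]
tool_rot: [0.735, -0.678, -0.0, -0.001]
ft_force: [-1.5, 0.8, 5.4]
finger_gap: 24.7
```

Run:
```python
from h import *
rel(L(20,46.5,256))
```

```text
t 9.55 tcp [571.1 216.6 157. ] F [-1.51  0.78  5.42] gap 24.7
dp [ 0.0014  0.0009 -0.099 ] rot [-0.06  0.08  0.16]
```

>>> carry_out --dp '[[0, 0, -0.005], [0, 0, -0.01], [0, 0, -0.015], [0, 0, -0.02], [0, 0, -0.02]]' --rot '[[0, 0, 0], [0, 0, 0], [0, 0, 0], [0, 0, 0], [0, 0, 0]]' --gripper '[0, 0, 0, 0, 0]'

```text
time_s: 10.05
eef_pos: [571.0, 216.6, 177.1]
tool_rot: [0.735, -0.678, -0.0, -0.001]
ft_force: [0.2, 3.6, -1.7]
finger_gap: 24.3
```

Run:
```python
from h import *
im,d=env.capture('side')
im=cv2.resize(im[100:230,180:310],None,fx=4,fy=4,interpolation=cv2.INTER_CUBIC)
save('side8',im)
rel(L(20,46.5,256))
```

```text
t 10.1 tcp [571.  216.6 176.8] F [ 1.13  4.38 -2.56] gap 24.4
dp [ 0.0015  0.0009 -0.0792] rot [-0.06  0.07  0.17]
```

View pics/side8.png

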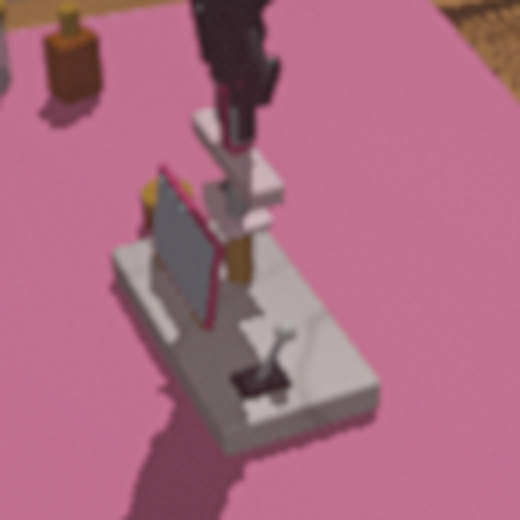

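>>> carry_out --dp '[[0.001, 0, -0.008], [0.001, 0, -0.016], [0.001, 0, -0.024], [0.001, 0, -0.032], [0.001, 0, -0.04]]' --rot '[[0, 0, 0], [0, 0, 0], [0, 0, 0], [0, 0, 0], [0, 0, 0]]' --gripper '[0, 0, 0, 0, 0]'

```text
time_s: 10.6
eef_pos: [570.8, 216.5, 216.1]
tool_rot: [0.735, -0.678, -0.001, -0.001]
ft_force: [3.0, 6.5, -7.7]
finger_gap: 24.2
```

>>> carry_out --dp '[[0, 0, -0.007], [0, 0, -0.014], [0, 0, -0.021], [0, 0, -0.028], [0, 0, -0.03]]' --rot '[[0, 0, 0], [0, 0, 0], [0, 0, 0], [0, 0, 0], [0, 0, 0]]' --gripper '[0, 0, 0, 0, 0]'

```text
time_s: 11.1
eef_pos: [570.8, 216.5, 246.0]
tool_rot: [0.735, -0.678, -0.001, -0.001]
ft_force: [2.8, 6.3, -8.9]
finger_gap: 23.7
```

Run:
```python
from h import *
im,d=env.capture('side')
im=cv2.resize(im[80:230,180:310],None,fx=4,fy=4,interpolation=cv2.INTER_CUBIC)
save('side9',im)
rel(L(20,46.5,256))
```

```text
t 11.15 tcp [570.8 216.5 246.1] F [ 2.42  5.72 -7.38] gap 24.2
dp [ 0.0014  0.0007 -0.01  ] rot [-0.02  0.13  0.19]
```

View pics/side9.png

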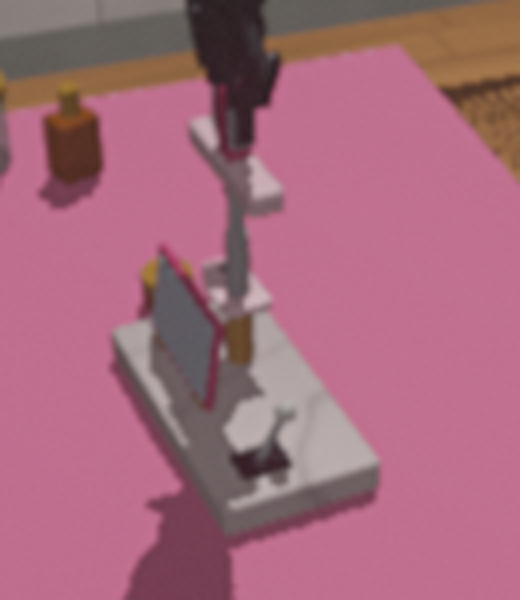

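>>> carry_out --dp '[[0.0, 0, -0.002], [0.0, 0, -0.004], [0, 0, -0.006], [0, 0, -0.008], [0, 0, -0.008]]' --rot '[[0, 0, 0], [0, 0, 0], [0, 0, 0], [0, 0, 0], [0, 0, 0]]' --gripper '[0, 0, 0, 0, 0]'

```text
time_s: 11.65
eef_pos: [570.8, 216.5, 253.6]
tool_rot: [0.735, -0.678, -0.001, -0.001]
ft_force: [3.2, 6.2, -7.9]
finger_gap: 25.1
```

>>> carry_out --dp '[[0.0, 0, -0.001], [0.0, 0, -0.002], [0, 0, -0.002], [0, 0, -0.002], [0, 0, -0.002]]' --rot '[[0, 0, 0], [0, 0, 0], [0, 0, 0], [0, 0, 0], [0, 0, 0]]' --gripper '[0, 0, 0, 0, 0]'

```text
time_s: 12.15
eef_pos: [570.7, 216.5, 255.4]
tool_rot: [0.735, -0.678, -0.001, -0.001]
ft_force: [3.5, 5.7, -6.8]
finger_gap: 24.2
```

Run:
```python
from h import *
F=[]
for i in range(4):
    im,d=env.capture('top' if i%2 else 'side');save('x%d'%i,cv2.resize(im[80:230,180:310],None,fx=4,fy=4,interpolation=cv2.INTER_CUBIC) if i%2==0 else im[140:240,110:260].repeat(5,0).repeat(5,1));F.append(env.get_state()['ft_force'])
print(np.round(F,2))
env.capture('wrist')
print([(q['pixel'],q['p']) for q in env.place_of('side','light_head')[:2]])
rel(L(20,46.5,256))
```

```text
[[ 2.17  5.56 -7.91]
 [ 3.29  5.58 -8.9 ]
 [ 1.68  6.15 -8.52]
 [ 3.2   5.43 -6.94]]
[([239.3, 122.0], 0.56)]
t 12.45 tcp [570.8 216.5 255.4] F [ 2.96  6.89 -7.43] gap 24.1
dp [ 0.0014  0.0007 -0.0006] rot [0.   0.13 0.19]
```

View pics/x0.png

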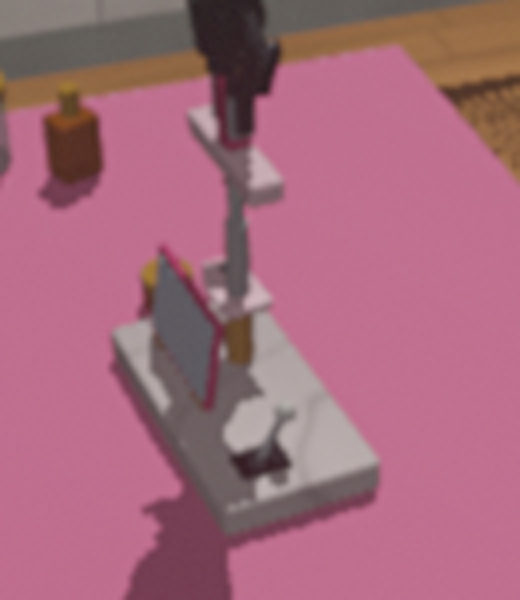

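>>> carry_out --dp '[[0.0, 0, -0.0005], [0.0, 0, -0.001], [0, 0, -0.0015], [0, 0, -0.0015], [0, 0, -0.0015]]' --rot '[[0, 0, 0], [0, 0, 0], [0, 0, 0], [0, 0, 0], [0, 0, 0]]' --gripper '[0, 0, 0, 0, 0]'

```text
time_s: 12.95
eef_pos: [570.8, 216.5, 256.9]
tool_rot: [0.735, -0.678, -0.001, -0.001]
ft_force: [3.3, 6.3, -7.6]
finger_gap: 24.5
```

Run:
```python
from h import *
F=[]
for i in range(4):
    im,d=env.capture('side');F.append(env.get_state()['ft_force'])
print(np.round(F,2));rel(L(20,46.5,256))
```

```text
[[ 2.37  5.85 -7.  ]
 [ 3.53  5.53 -7.63]
 [ 2.95  6.27 -7.82]
 [ 2.91  5.68 -8.48]]
t 13.15 tcp [570.8 216.5 256.9] F [ 2.91  5.68 -8.48] gap 24.3
dp [0.0014 0.0007 0.0009] rot [0.   0.13 0.19]
```

>>> carry_out --dp '[[0.0, 0, -0.0005], [0.0, 0, -0.001], [0, 0, -0.0015], [0, 0, -0.002], [0, 0, -0.002]]' --rot '[[0, 0, 0], [0, 0, 0], [0, 0, 0], [0, 0, 0], [0, 0, 0]]' --gripper '[0, 0, 0, 0, 0]'

```text
time_s: 13.65
eef_pos: [570.4, 216.4, 257.8]
tool_rot: [0.735, -0.678, -0.001, -0.0]
ft_force: [4.4, 5.5, -12.9]
finger_gap: 24.0
```

Run:
```python
from h import *
F=[]
for i in range(4):
    im,d=env.capture('wrist');F.append(env.get_state()['ft_force'])
save('w10',im)
print(np.round(F,2));rel(L(20,46.5,256))
```

```text
[[  4.23   6.02 -14.09]
 [  4.33   6.66 -13.44]
 [  3.9    6.89 -14.44]
 [  3.75   6.61 -13.04]]
t 13.85 tcp [570.5 216.4 257.8] F [  3.75   6.61 -13.04] gap 23.9
dp [0.0014 0.0004 0.0017] rot [0.07 0.1  0.2 ]
```

View pics/w10.png

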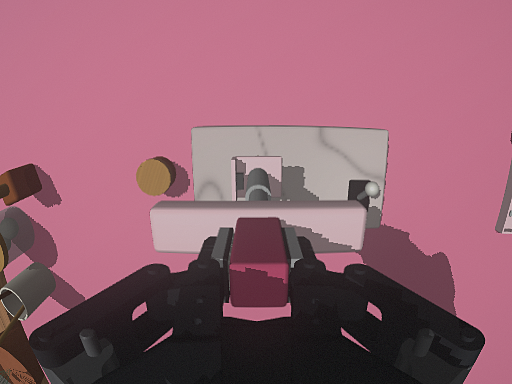

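>>> carry_out --dp '[[0.0, 0, 0.0005], [0.0, 0, 0.001], [0, 0, 0.001], [0, 0, 0.001], [0, 0, 0.001]]' --rot '[[0, 0, 0], [0, 0, 0], [0, 0, 0], [0, 0, 0], [0, 0, 0]]' --gripper '[0, 0, 0, 0, 0]'

```text
time_s: 14.35
eef_pos: [570.7, 216.4, 257.6]
tool_rot: [0.735, -0.678, -0.001, -0.0]
ft_force: [3.7, 6.4, -10.2]
finger_gap: 24.1
```

>>> carry_out --dp '[[0, 0, 0], [0, 0, 0], [0, 0, 0], [0, 0, 0], [0, 0, 0]]' --rot '[[0, 0, 0], [0, 0, 0], [0, 0, 0], [0, 0, 0], [0, 0, 0]]' --gripper '[0, 0, 0, 0, 0]'

```text
time_s: 14.85
eef_pos: [570.7, 216.4, 257.6]
tool_rot: [0.735, -0.678, -0.001, -0.001]
ft_force: [3.7, 5.6, -9.3]
finger_gap: 24.1
```

Run:
```python
from h import *
F=[]
for i in range(4):
    im,d=env.capture(('top','side')[i%2]);F.append(env.get_state()['ft_force'])
    if i==1: save('side11',cv2.resize(im[80:230,180:310],None,fx=4,fy=4,interpolation=cv2.INTER_CUBIC))
    if i==0:save('top11',im[150:240,110:260].repeat(5,0).repeat(5,1))
print(np.round(F,2));rel(L(20,46.5,256))
```

```text
[[ 3.37  6.58 -8.92]
 [ 3.59  7.5  -9.15]
 [ 2.12  6.55 -9.27]
 [ 3.97  6.69 -9.16]]
t 15.05 tcp [570.7 216.4 257.5] F [ 3.97  6.69 -9.16] gap 23.8
dp [0.0013 0.0006 0.0015] rot [0.03 0.11 0.19]
```

View pics/side11.png

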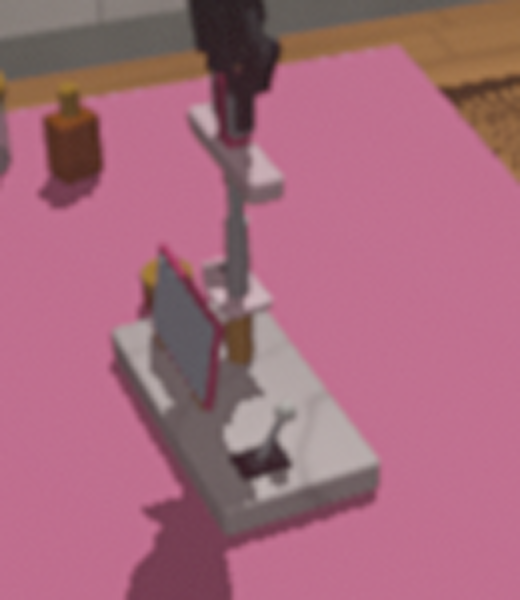

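View pics/top11.png

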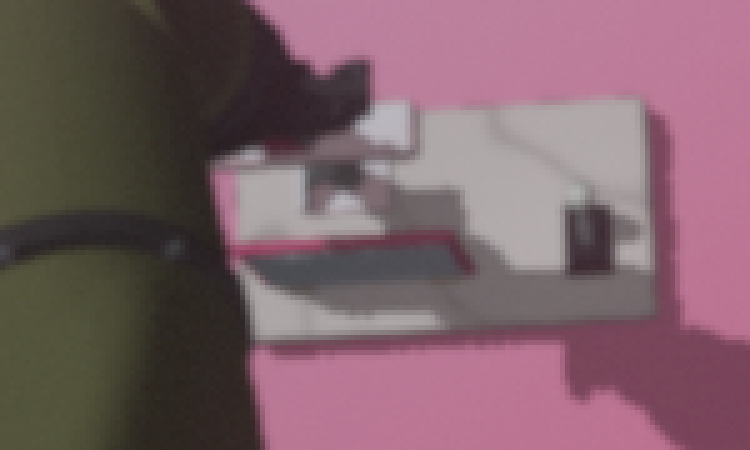

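Everything is steady: the base is flat and unmoved, the toggle is on, and the light is at the second stop. Handing in.

```bash
python3 -c "
from h import *
env.finish_job();rel(L(20,46.5,256))"
```

```text
the job is handed in; nothing more can be done
the job is handed in; nothing more can be done
```

I flipped the toggle to its far side, squeezed the release button with the light fully down, and pulled the light up to the second stop. I handed the job in at about 15 s, still holding the handle at 40 N grip.

**Toggle:** the ball measured about 22 mm past the pivot, where it hit a hard stop (7 N). The later pictures still show it on.

**Light height:** the tool rose 100.5 mm while gripping. The pull jumped from about 8 N to about 13.5 N at the second stop. I then eased off to about 9 N, with the tool less than 0.5 mm lower.

**Base and other things:** in the last side and top pictures the base looks flat and unmoved. The arm came nowhere near the bottles or cuticle pusher, and the jar was untouched in the last wrist picture. I did not measure any of their final positions.

**Checks that were off:**
- **Finger opening:** it read about 24 mm, against the 27 mm expected with the button pressed. The light released and rose, so the button was in.
- **Sideways force:** about 6–7 N remained on the handle. I left it, as nothing was moving.

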